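Run a gated gear shifter through its gate and sort its hardware

TASK

The cleaned gear shifter on the plywood board is about to go back into the car. Work its lever from Park right through the zigzag gate to the end of the Drive slot and all the way back to the end of the Park slot, to see that it runs freely, then shift it into Neutral and leave it there for the cable to be fitted. Put every loose mounting bolt into the round steel dish and every rubber bushing into the rectangular grey tub, and leave the other things on the ledge where they are.

Things in the scene. Friction and masses are not known exactly. Their poses are not given: they have to be found in the camera images.
- shifter: Automatic floor shifter screwed to a plywood board (270 x 150 x 15 mm), fixed. Origin: centre of the board's underside, z up. Its x axis runs along the board to the Park end, marked by an upright steel cable bracket (44 wide, 67 mm high) at x = +124 mm; y is to the left looking towards the bracket. Black housing 156 x 96 mm, 110 mm high; a grey box sticks out 72 mm to its right side, 40 to 70 mm up
- gate (a point): centre of the top of the steel gate plate, 110 mm up, axes as the shifter's. The 15 mm wide opening zigzags; its centre line, (x, y) in mm: Park (36, 13) - straight back to (12, 13) - right to Reverse (12, -13) - back to Neutral (-12, -13) - left to (-12, 13) - back to Drive (-36, 13). Park and Drive are the closed ends of the left lane; Reverse and Neutral the front and rear corners of the right lane
- pivot (a point): point about which the lever tilts, 30 mm above the shifter's origin, axes as the shifter's; 77.5 mm below the plate's middle. The chrome rod is 10 mm thick, with 2.5 mm of play to each side in the opening (about 5 mm at the knob). The knob's centre lies at pivot + 165 mm x (sin fore cos side, sin side, cos fore cos side)
- shift_fore (a joint): fore and aft tilt of the lever, rad: 0 upright, + towards the Park end (shifter's +x). At rest: Park +0.43, Reverse and the crossing beside it +0.15, Neutral and the crossing beside it -0.15, Drive -0.43. Friction only, no spring: the lever stays where it is left; about 2 N at the knob moves it
- shift_side (a joint): sideways tilt of the lever, rad, + towards the shifter's +y (left): left lane (Park, Drive) about +0.16, right lane (Reverse, Neutral) about -0.16. Friction only, as above
- knob (a point): centre of the black ball knob (45 mm across) on top of the lever, 165 mm from the pivot, so about 195 mm above the ledge when upright. It can be pinched from above and turns in the grip as the lever tilts
- bolt1: steel hex flange bolt lying on the ledge, 62 mm long, 50 g: head (20 mm across, 12 mm long) at its -x end, then the shank, 10 mm thick and 50 mm long, from x = -19 to +31 mm. Origin: in the middle of its length on its centre line, 8 mm above the ledge as it lies; its x axis runs along it, level as it lies (the bolt itself then slopes 0.1 rad down towards the tip). May be absent
- bolt2: another bolt like bolt1; may be absent
- bolt3: another bolt like bolt1; may be absent
- bolt4: another bolt like bolt1; may be absent
- bushing1: black rubber bushing with a steel sleeve, standing on its flat end: 30 mm across, 20 mm high, 35 g. Origin: centre of its underside, z along its axis. May be absent
- bushing2: another bushing like bushing1; may be absent
- bushing3: another bushing like bushing1; may be absent
- dish: round magnetic parts dish of bright steel, held fast to the ledge: 152 mm across at the rim, 32 mm high, inside about 130 mm across at its floor, floor 6 mm up. Origin: centre of its underside. The bolts go here
- tub: rectangular grey plastic tub, fixed: 110 (its x) x 150 mm (its y), 42 mm high, walls and floor 4 mm. Origin: centre of its underside. The bushings go here
- jug: closed yellow jug, 110 x 160 mm, about 230 mm high; bystander
- scraper: scraper with a silicone blade, 235 mm long, lying flat along its x; origin near its middle; bystander
- wiper_arm: black windscreen wiper arm, about 400 mm long, lying along its x; bystander
- funnel: plastic funnel standing mouth down, 112 mm across, 135 mm high; bystander
- parts_brush: parts brush, 210 mm long, lying along its x; bystander
- degreaser: closed white bottle, 64 mm across, 190 mm high; bystander
- grease_jar: black jar with a steel cap, 72 mm across, 75 mm high; bystander

How it is judged:
By the outcome, as a careful person would: the job done as asked, in the order asked, and still so for the second after the job is handed in, with the robot touching nothing.
Of bolt1, bolt2, bolt3, bolt4 only 2 to 4 are there at a start; the rules pass over those that are not, and their reading is None.
Of bushing1, bushing2, bushing3 only 2 to 3 are there at a start; the rules pass over those that are not, and their reading is None.
At some moment in a run one of bolt1, bolt2, bolt3, bushing1, bushing2, bushing3, bolt4 may be knocked a few centimetres aside while the robot is not near it.
Once in a run the grip may slacken for a moment while it holds something.
It also fails if it takes over 210 s, if anything falls off the work surface, if the arm or the gripper's body presses on something with over 40 N, if the wrist force passes 120 N, or if a joint passes its speed limit or range.

ROBOT

A 6-joint arm with a two-finger parallel gripper is mounted at the origin on the work surface. World frame = base frame: x ahead of the robot, y to its left, z up, the work surface at z = 0. Lengths are in mm, angles in rad, forces in N, time in s.
With the tool pointing down it reaches from about 300 to 1000 mm from the base axis. Payload 5.1 kg.
Tool frame: the origin (TCP) lies between the finger pads; the fingertips stand 22 mm ahead of it and the grasp point (between the pads) lies 3 mm ahead of it (arm.tips_ahead is the distance from the TCP to the fingertips, in mm); x points along the fingers, y is the direction in which the jaws open and shut, and the axes are right-handed (so a half turn about x gives the same grasp; the last joint's range is limited). The gripper opens to 95 mm and grips with 3 to 60 N. Pads are 20 mm wide; open, the fingers measure 119 mm over their backs; the gripper's body (75 mm by 180 mm) begins 59 mm behind the grasp point.
Start: joints at [1.156, 0.124, 1.65, -0, 1.367, -0.083], TCP at [211.755, 614.528, 236.656] pointing down, gripper open.
Joint ranges: [-2.61, 2.61], [-1.02, 2.33], [0.03, 2.71], [-1.35, 4.49], [0.32, 2.68], [-2.91, 2.91]. Speed limits (rad/s): [2.57, 2.57, 3.14, 3.14, 3.14, 3.14].

INTERFACE

Orientations are given as a unit quaternion [x, y, z, w].
In Python, from plant import arm gives the robot as it stands.
- The arm moves only by the tool move_arm, never from a script. Its argument "plan" is a list of rows, each a list of 7 numbers: the opening, from 0 (shut) to 1 (fully open), then the shift along the tool's x, y, z in m, then the turn, a rotation vector about the tool's x, y, z in degrees. A call has exactly 5 rows; each row is the pose to reach, as a shift and turn from the pose commanded when the call began, along the tool's axes at that moment; what a row does not reach only later rows make up. A row lasts 1/8 s, in which the tool goes at most 62.5 mm and 10.7 degrees, less where a joint would pass 70% of its speed; a pose out of reach is approached as far as the arm can. A call with a gripper value outside its range is refused whole. The fingers move at their own pace and stop on an object; "squeeze" is the grip in N (left out, the last holds). Time passes only in rows, so rows that repeat a pose let the fingers close, or fill a call up. It gives the time, the measured TCP pose, the force and the opening at its end, in the units of the state.
- arm.get_state(): the state, without advancing time (a new reading comes with each control period).
- arm.camera(name): name is "scene" or "top"; returns a dict with "color" (384x512x3 uint8, blue, green, red), "K" (3x3 intrinsics, pixels), "k1" (the pictures are not rectified: a ray, as slopes to the right and down, at radius r is drawn at 1 + k1 r^2 times it, then the intrinsics apply), "world_from_camera" (4x4, takes a point from camera to world coordinates). Camera axes: x right, y up, looking along -z (the intrinsics and any distortion apply to the point x, -y, -z); pixel columns grow to the right and rows downward; lengths in mm; the calibration is good to about 2 mm. A picture is of the moment at which its call begins. There is no depth.
- arm.job_done(): hands the job in, once; it reports no verdict.
The state is a dict: "t": time; "joint_positions": joint angles; "dq": joint speeds; "joint_torque": joint torques, N m; "tool_pos": TCP position; "tcp_rot": TCP orientation; "ft_force": force on the tool from outside, world axes, zero at the start; "moment": the same for the moment, N m; "grip_width": finger opening in mm.
Only numpy, scipy, OpenCV 4.12 (cv2) and the standard library are available. Lean on these libraries where they do the work, as an engineer would, in place of code of your own. Each camera call takes 0.05 s, during which the arm holds its last target. There are 200 camera calls.

## Working session

There is one attempt and no reset: what is moved stays moved. The work goes in short steps, Python scripts to look and compute and a tool call to move; the robot and the scene stay as the last step left them, time stands still between calls to the robot, and variables do not carry over. Pictures are saved under pics/ and viewed, about 12 in all and at most 16, crops included, and the job is handed in when it is done.

Besides the shell and the picture viewer there is one more tool, called after "Request:" by a JSON object that holds its "api" and its "payload". move_arm: Moves the arm, as the interface text tells. Its arguments: {"type":"object","properties":{"plan":{"type":"array"},"squeeze":{"type":"number"}},"required":["plan"]}

```bash
ls; mkdir -p pics
python3 - <<'E'
from plant import arm
import cv2,numpy as np
for n in("scene","top"):
    c=arm.camera(n); cv2.imwrite(f"pics/{n}0.png",cv2.resize(c["color"],(800,600),interpolation=cv2.INTER_CUBIC))
    print(n,np.round(c["K"],1).tolist(),c["k1"],np.round(c["world_from_camera"],3).tolist())
s=arm.get_state();print({k:np.round(v,3).tolist() for k,v in s.items()})
E
```

```text
pics
scene [[408.1, 0.0, 257.8], [0.0, 408.1, 193.7], [0.0, 0.0, 1.0]] -0.12447713046895251 [[0.041, -0.521, 0.853, 1724.864], [0.999, 0.0, -0.048, -122.089], [0.025, 0.854, 0.52, 871.913], [0.0, 0.0, 0.0, 1.0]]
top [[396.9, 0.0, 263.8], [0.0, 396.9, 192.5], [0.0, 0.0, 1.0]] 0.04437800980994763 [[0.006, 0.984, -0.176, 311.493], [-1.0, 0.008, 0.01, -56.061], [0.012, 0.176, 0.984, 1466.711], [0.0, 0.0, 0.0, 1.0]]
{'t': 0.1, 'joint_positions': [1.156, 0.124, 1.652, -0.0, 1.367, -0.083], 'dq': [0.0, 0.001, -0.002, -0.0, -0.002, 0.0], 'joint_torque': [0.0, -41.888, -36.109, 0.078, 0.046, -0.0], 'tool_pos': [211.541, 614.036, 235.514], 'tcp_rot': [0.116, 0.698, -0.117, 0.697], 'ft_force': [0.059, -0.759, 0.465], 'moment': [-0.03, -0.029, 0.032], 'grip_width': 95.015}
```

View pics/scene0.png

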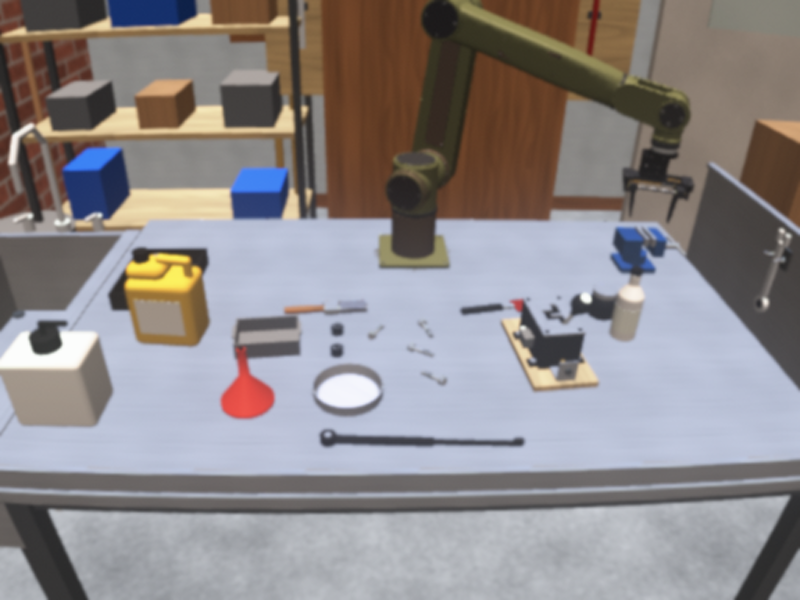

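View pics/top0.png

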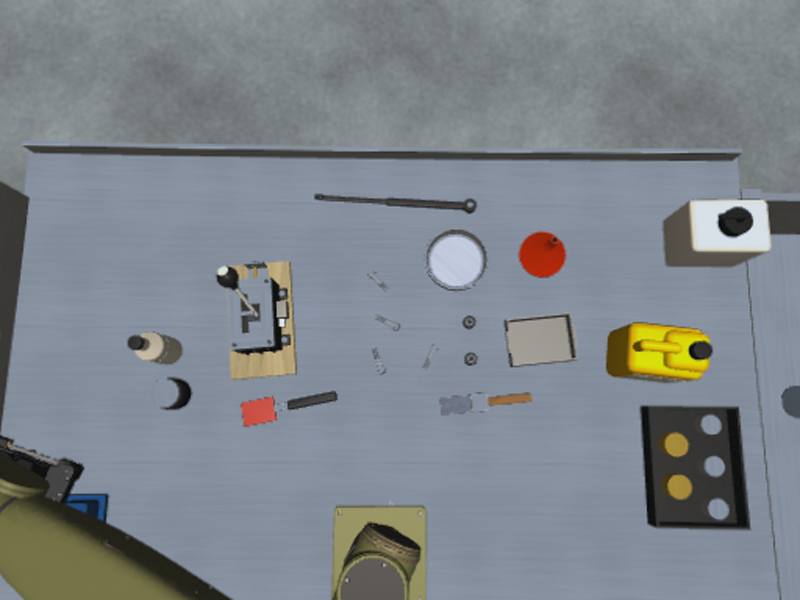

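The scene picture shows the shifter at about (550,350), with four bolts (375,331), (426,327), (420,351), (434,377), and two bushings (337,328), (337,350). Top view shows the Park end up (the bracket at (255,265)), bolts (377,281), (387,322), (378,360), (430,355), bushings (469,322), (471,358), dish (457,260) and tub (540,340). Next come finer crops.

```bash
cat > h.py <<'E'
from plant import arm
import cv2,numpy as np
from scipy.spatial.transform import Rotation as R
from scipy.optimize import brentq
def ray(c,u,v):
    K=c["K"];d=np.array([(u-K[0,2])/K[0,0],(v-K[1,2])/K[1,1]]);rd=np.hypot(*d)
    r=brentq(lambda r:r*(1+c["k1"]*r*r)-rd,0,1.3) if rd>0 else 0
    s=d*(r/rd if rd>0 else 1);T=np.array(c["world_from_camera"])
    return T[:3,3],T[:3,:3]@np.array([s[0],-s[1],-1])
def pt(c,u,v,z):
    o,d=ray(c,u,v);return o+d*(z-o[2])/d[2]
def proj(c,p):
    T=np.array(c["world_from_camera"]);q=T[:3,:3].T@(np.array(p)-T[:3,3])
    s=np.array([q[0],-q[1]])/-q[2];s=s*(1+c["k1"]*(s@s));K=c["K"]
    return K[0,0]*s[0]+K[0,2],K[1,1]*s[1]+K[1,2]
def st():
    s=arm.get_state();Rm=R.from_quat(s["tcp_rot"]).as_matrix();y=Rm[:,1]
    print("t",round(s["t"],2),"pos",np.round(s["tool_pos"],1),"a",round(np.degrees(np.arctan2(y[0],y[1])),2),"x",np.round(Rm[:,0],3),"F",np.round(s["ft_force"],1),"w",round(s["grip_width"],1),"j",np.round(s["joint_positions"],2))
    return s
def crop(c,u0,v0,w,h,k): # crop with scale k
    return cv2.resize(c["color"][v0:v0+h,u0:u0+w],None,fx=k,fy=k,interpolation=cv2.INTER_CUBIC)
E
python3 - <<'E'
from h import *
c=arm.camera("top")
cv2.imwrite("pics/a.png",crop(c,130,160,70,90,6))
cv2.imwrite("pics/b.png",crop(c,225,165,90,80,8))
for n,(u,v),z in [("dish",(457,260),32),("tub",(540,341),42),("funnel",(543,254),0),("bolt1",(377,281),8),("bolt2",(387,322),8),("bolt3",(378,360),8),("bolt4",(430,355),8),("bu1",(469,322),20),("bu2",(471,358),20),("knob",(228,276),178)]:
    print(n,np.round(pt(c,u*.64,v*.64,z)))
E
python3 -c "
import cv2,numpy as np
a=cv2.imread('pics/a.png');b=cv2.imread('pics/b.png')
print(a.shape,b.shape)"
```

```text
dish [ 667. -177.   32.]
tub [ 474. -367.   42.]
funnel [ 692. -390.    0.]
bolt1 [619.  13.   8.]
bolt2 [520. -12.   8.]
bolt3 [430.   8.   8.]
bolt4 [ 443. -114.    8.]
bu1 [ 520. -206.   20.]
bu2 [ 435. -209.   20.]
knob [592. 319. 178.]
(540, 420, 3) (640, 720, 3)
```

View pics/a.png

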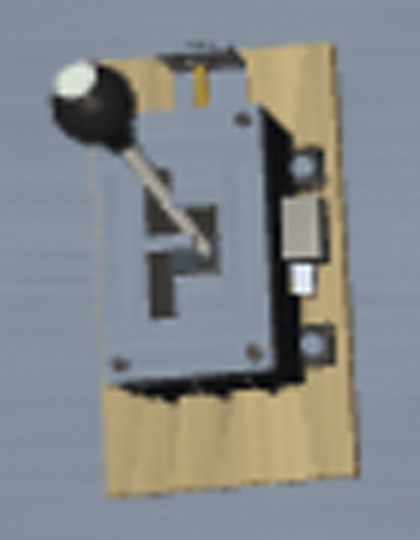

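View pics/b.png

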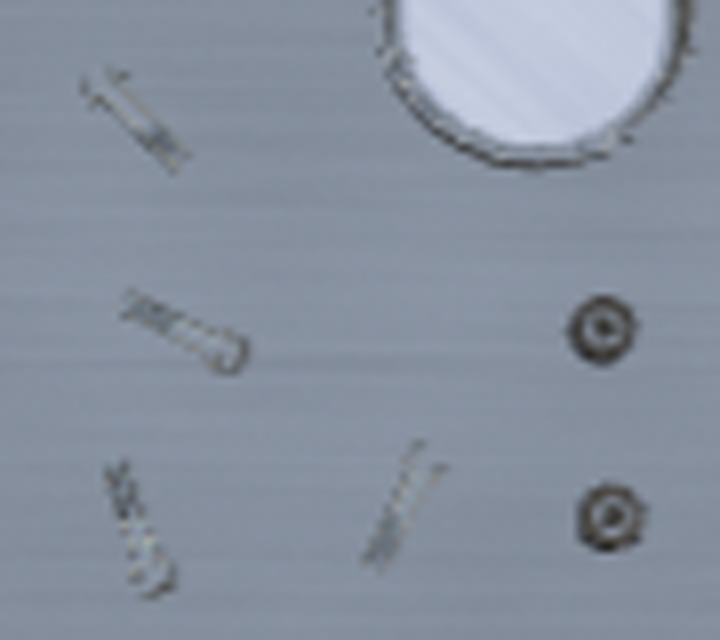

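```bash
cat >> h.py <<'E'
def knob(sh,fo,si,L=165): # sh=(x,y,yaw)
    l=np.array([L*np.sin(fo)*np.cos(si),L*np.sin(si),30+L*np.cos(fo)*np.cos(si)]);cy,sy=np.cos(sh[2]),np.sin(sh[2])
    return np.array([sh[0]+cy*l[0]-sy*l[1],sh[1]+sy*l[0]+cy*l[1],l[2]])
def loc(sh,x,y,z):
    cy,sy=np.cos(sh[2]),np.sin(sh[2]);return np.array([sh[0]+cy*x-sy*y,sh[1]+sy*x+cy*y,z])
E
python3 - <<'E'
from h import *
from scipy.optimize import least_squares
c=arm.camera("top")
u=lambda x,y:(130+(x+.5)/6-.5,160+(y+.5)/6-.5)
obs=[((105,497),(-135,75,15)),((358,477),(-135,-75,15)),((333,42),(135,-75,15))]
gate=[((145,170),(43.5,20.5,110)),((218,205),(19.5,-20.5,110)),((216,273),(-19.5,-20.5,110)),((150,318),(-43.5,20.5,110)),((175,318),(-43.5,5.5,110))]
for o in(obs,obs+gate):
    f=lambda s:np.concatenate([np.subtract(proj(c,loc(s,*l)),u(*p)) for p,l in o])
    r=least_squares(f,[550,300,0]);print(np.round(r.x,3),np.round(r.fun,1));s=r.x
for n,a in dict(P=(.43,.16),R=(.15,-.16),N=(-.15,-.16),D=(-.43,.16)).items():
    p=proj(c,knob(s,*a));print(n,np.round((np.array(p)-[130,160])*6),np.round(knob(s,*a)))
    q=proj(c,knob(s,*a,L=80));print(np.round((np.array(q)-[130,160])*6))
v=lambda x,y,z:np.round(pt(c,225+(x+.5)/8-.5,165+(y+.5)/8-.5,z),1)
for n,h,t in[("b1",(98,82),(180,163)),("b2",(235,355),(128,300)),("b3",(157,580),(117,468)),("b4",(430,455),(375,562))]:
    H,T=v(*h,9),v(*t,6);d=T-H;m=(H+T)/2;a=np.degrees(np.arctan2(d[0],d[1]))
    print(n,m,np.hypot(d[0],d[1]),"axis dir a",a)
print(v(602,329,20),v(611,517,20))
# dish: fit bright floor
g=c["color"].min(2);m=(g>185).astype(np.uint8);m[:, :265]=0;m[:,320:]=0;m[:140]=0;m[200:]=0
k=np.argwhere(m);print(len(k),np.round(pt(c,(k[:,1].min()+k[:,1].max())/2,(k[:,0].min()+k[:,0].max())/2,10)))
E
```

```text
[5.25294e+02 2.85704e+02 9.20000e-02] [ 0.1  0.2 -0.2 -0.2  0.1  0.1]
[5.25302e+02 2.86364e+02 9.20000e-02] [-0.1  0.1 -0.4 -0.2 -0.1  0.1 -0.2  0.  -0.1  0.   0.7 -0.2 -0.1  0.3
  0.2 -0.1]
P [ 96. 102.] [591. 319. 178.]
[159. 187.]
R [191. 167.] [552. 262. 191.]
[203. 217.]
N [194. 256.] [503. 258. 191.]
[204. 258.]
D [105. 347.] [455. 306. 178.]
[164. 299.]
b1 [619.45  10.85   7.5 ] 54.31040415979243 axis dir a -135.74599663837012
b2 [522.5 -10.3   7.5] 56.26402047490028 axis dir a 27.293734043479212
b3 [431.5    8.85   7.5 ] 54.904007139734325 axis dir a 69.41952682218098
b4 [ 439.3 -113.     7.5] 55.10027223163239 axis dir a -62.78388844269253
[ 521.4 -204.3   20. ] [ 435.  -207.5   20. ]
760 [ 670. -174.   10.]
```

```bash
cat >> h.py <<'E'
def nav(wps,start=None):
    "waypoints (x,y,z,a deg), tool down; prints shift along tool x,y,z in m and turn for each"
    s=st()
    if start is None:
        y=R.from_quat(s["tcp_rot"]).as_matrix()[:,1];start=[*s["tool_pos"],np.degrees(np.arctan2(y[0],y[1]))]
    p=np.array(start,float)
    for w in wps:
        w=np.array(w,float);d=w-p;a=np.radians(p[3])
        print(w,"->",np.round([-d[2]/1e3,(d[0]*np.sin(a)+d[1]*np.cos(a))/1e3,(d[0]*np.cos(a)-d[1]*np.sin(a))/1e3],4),"turn",round(d[3],1),"dist",round(np.linalg.norm(d[:3])));p=w
E
python3 - <<'E'
from h import *
nav([(400,470,260,-5.3),(591,319,260,-5.3),(591,319,181,-5.3)],[211.755,614.528,236.656,19])
sh=(525.3,286.2,0.092)
# path offsets in shifter frame from Park, lin in angle
P0=np.array(knob((0,0,0),.43,.16))
for n,f,s in [("P",.43,.16),("",.383,.16),("",.336,.16),("",.29,.16),("",.243,.16),("",.197,.16),("c1",.15,.16),("",.15,.08),("",.15,0),("",.15,-.08),("R",.15,-.16),("",.075,-.16),("",0,-.16),("",-.075,-.16),("N",-.15,-.16),("",-.15,-.08),("",-.15,0),("",-.15,.08),("c2",-.15,.16),("",-.197,.16),("",-.243,.16),("",-.29,.16),("",-.336,.16),("",-.383,.16),("D",-.43,.16)]:
    d=knob((0,0,0),f,s)-P0;print(n,f,s,"tool xyz",np.round([-d[2],d[1],d[0]],1))
E
```

```text
t 0.2 pos [211.6 614.2 235.8] a 19.01 x [-0.001 -0.001 -1.   ] F [ 0.5  0.  -1.5] w 94.8 j [ 1.16  0.12  1.65  0.    1.37 -0.08]
[400.  470.  260.   -5.3] -> [-0.0233 -0.0754  0.225 ] turn -24.3 dist 238
[591.  319.  260.   -5.3] -> [-0.     -0.168   0.1762] turn 0.0 dist 243
[591.  319.  181.   -5.3] -> [0.079 0.    0.   ] turn 0.0 dist 79
P 0.43 0.16 tool xyz [-0.  0.  0.]
 0.383 0.16 tool xyz [-3.  0. -7.]
 0.336 0.16 tool xyz [ -5.7   0.  -14.2]
 0.29 0.16 tool xyz [ -8.    0.  -21.3]
 0.243 0.16 tool xyz [-10.    0.  -28.7]
 0.197 0.16 tool xyz [-11.7   0.  -36. ]
c1 0.15 0.16 tool xyz [-13.    0.  -43.6]
 0.15 0.08 tool xyz [-14.6 -13.1 -43.3]
 0.15 0 tool xyz [-15.1 -26.3 -43.2]
 0.15 -0.08 tool xyz [-14.6 -39.5 -43.3]
R 0.15 -0.16 tool xyz [-13.  -52.6 -43.6]
 0.075 -0.16 tool xyz [-14.4 -52.6 -55.7]
 0 -0.16 tool xyz [-14.8 -52.6 -67.9]
 -0.075 -0.16 tool xyz [-14.4 -52.6 -80.1]
N -0.15 -0.16 tool xyz [-13.  -52.6 -92.2]
 -0.15 -0.08 tool xyz [-14.6 -39.5 -92.5]
 -0.15 0 tool xyz [-15.1 -26.3 -92.6]
 -0.15 0.08 tool xyz [-14.6 -13.1 -92.5]
c2 -0.15 0.16 tool xyz [-13.    0.  -92.2]
 -0.197 0.16 tool xyz [-11.7   0.  -99.8]
 -0.243 0.16 tool xyz [ -10.     0.  -107.1]
 -0.29 0.16 tool xyz [  -8.     0.  -114.5]
 -0.336 0.16 tool xyz [  -5.7    0.  -121.6]
 -0.383 0.16 tool xyz [  -3.     0.  -128.8]
D -0.43 0.16 tool xyz [  -0.     0.  -135.8]
```

Request:
{"api": "move_arm", "payload": {"plan": [[0.8, -0.012, -0.015, 0.045, -5, 0, 0], [0.8, -0.0233, -0.03, 0.09, -10, 0, 0], [0.8, -0.0233, -0.045, 0.135, -15, 0, 0], [0.8, -0.0233, -0.06, 0.18, -20, 0, 0], [0.8, -0.0233, -0.0754, 0.225, -24.3, 0, 0]]}}

```text
t: 0.82
tool_pos: [400.9, 468.8, 259.8]
tcp_rot: [-0.034, 0.706, 0.034, 0.706]
ft_force: [0.4, 0.6, 0.3]
grip_width: 76.3
```

Request:
{"api": "move_arm", "payload": {"plan": [[0.8, 0, -0.036, 0.038, 0, 0, 0], [0.8, 0, -0.072, 0.076, 0, 0, 0], [0.8, 0, -0.108, 0.114, 0, 0, 0], [0.8, 0, -0.142, 0.15, 0, 0, 0], [0.8, 0, -0.168, 0.1762, 0, 0, 0]]}}

```text
t: 1.45
tool_pos: [592.3, 317.3, 259.6]
tcp_rot: [-0.032, 0.707, 0.032, 0.706]
ft_force: [-0.1, 0.3, -0.3]
grip_width: 76.0
```

Run:
```python
from h import *
nav([(591,319,181,-5.3)])
for n in("scene","top"):
    c=arm.camera(n);u,v=map(int,proj(c,knob((525.3,286.2,.092),.43,.16)));print(n,u,v)
    im=crop(c,u-40,v-40,80,80,5);cv2.imwrite(f"pics/k_{n}.png",im)
a=[cv2.imread(f"pics/k_{n}.png") for n in("scene","top")];cv2.imwrite("pics/k.png",np.hstack(a))
```

```text
t 1.45 pos [592.3 317.3 259.6] a -5.22 x [-0. -0. -1.] F [-0.1  0.3 -0.3] w 76.0 j [ 0.41  0.16  1.57 -0.    1.41 -1.25]
[591.  319.  181.   -5.3] -> [ 0.0786  0.0019 -0.0011] turn -0.1 dist 79
scene 370 194
top 146 176
```

View pics/k.png

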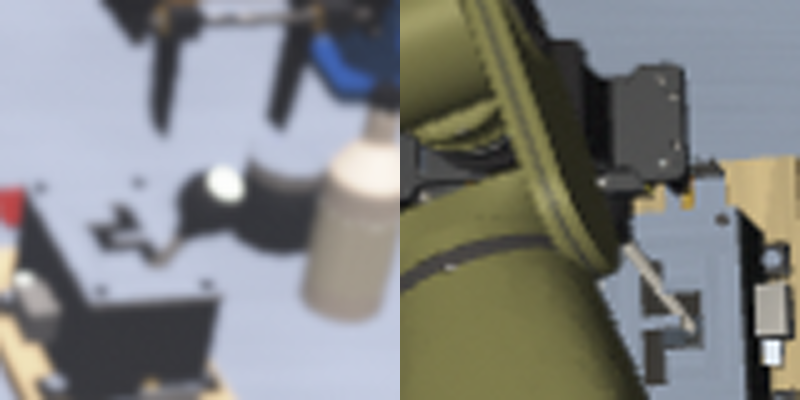

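The gripper sits above the knob, with the fingers either side of it in the scene crop. I'll descend and pinch.

Request:
{"api": "move_arm", "payload": {"plan": [[0.8, 0.025, 0, 0, 0, 0, 0], [0.8, 0.055, 0, 0, 0, 0, 0], [0.8, 0.079, 0, 0, 0, 0, 0], [0.8, 0.079, 0, 0, 0, 0, 0], [0.8, 0.079, 0, 0, 0, 0, 0]]}}

```text
t: 2.17
tool_pos: [590.9, 319.6, 182.1]
tcp_rot: [-0.033, 0.706, 0.033, 0.707]
ft_force: [0.9, 0.4, 0.8]
grip_width: 75.9
```

Request:
{"api": "move_arm", "payload": {"plan": [[0.35, 0, 0, 0, 0, 0, 0], [0.35, 0, 0, 0, 0, 0, 0], [0.35, 0, 0, 0, 0, 0, 0], [0.35, 0, 0, 0, 0, 0, 0], [0.35, 0, 0, 0, 0, 0, 0]], "squeeze": 20}}

```text
t: 2.8
tool_pos: [591.2, 319.5, 181.8]
tcp_rot: [-0.032, 0.706, 0.033, 0.707]
ft_force: [-0.1, 3.3, 3.2]
grip_width: 44.4
```

Request:
{"api": "move_arm", "payload": {"plan": [[0.35, -0.0035, 0, -0.0085, 0, 0, 0], [0.35, -0.0065, 0, -0.017, 0, 0, 0], [0.35, -0.009, 0, -0.0255, 0, 0, 0], [0.35, -0.0115, 0, -0.035, 0, 0, 0], [0.35, -0.013, 0, -0.0436, 0, 0, 0]]}}

```text
t: 3.42
tool_pos: [546.9, 314.9, 194.6]
tcp_rot: [-0.033, 0.706, 0.033, 0.707]
ft_force: [3.0, 2.0, 3.4]
grip_width: 43.9
```

Request:
{"api": "move_arm", "payload": {"plan": [[0.35, -0.0015, -0.011, 0, 0, 0, 0], [0.35, -0.002, -0.0225, 0, 0, 0, 0], [0.35, -0.002, -0.034, 0, 0, 0, 0], [0.35, -0.001, -0.045, 0, 0, 0, 0], [0.35, 0, -0.0526, 0, 0, 0, 0]]}}

```text
t: 4.05
tool_pos: [551.1, 262.6, 193.5]
tcp_rot: [-0.032, 0.707, 0.033, 0.705]
ft_force: [-1.4, 5.3, 0.9]
grip_width: 43.8
```

Run:
```python
from h import *
st();print(knob((525.3,286.2,.092),.15,-.16))
```

```text
t 4.05 pos [551.1 262.6 193.5] a -5.28 x [-0.003  0.001 -1.   ] F [-1.4  5.3  0.9] w 43.8 j [ 0.36  0.07  1.78  0.    1.29 -1.31]
[551.95444726 262.26000465 191.06339455]
```

Forces are low, so I'll continue: Reverse → Neutral → crossing → Drive.

Request:
{"api": "move_arm", "payload": {"plan": [[0.35, -0.001, 0, -0.01, 0, 0, 0], [0.35, -0.0018, 0, -0.02, 0, 0, 0], [0.35, -0.0018, 0, -0.03, 0, 0, 0], [0.35, -0.001, 0, -0.04, 0, 0, 0], [0.35, 0, 0, -0.0486, 0, 0, 0]]}}

```text
t: 4.68
tool_pos: [503.2, 257.6, 194.1]
tcp_rot: [-0.033, 0.706, 0.032, 0.706]
ft_force: [2.8, 0.2, 2.4]
grip_width: 44.3
```

Request:
{"api": "move_arm", "payload": {"plan": [[0.35, -0.0015, 0.011, 0, 0, 0, 0], [0.35, -0.002, 0.0225, 0, 0, 0, 0], [0.35, -0.002, 0.034, 0, 0, 0, 0], [0.35, -0.001, 0.045, 0, 0, 0, 0], [0.35, 0, 0.0526, 0, 0, 0, 0]]}}

```text
t: 5.3
tool_pos: [498.8, 309.9, 193.7]
tcp_rot: [-0.034, 0.707, 0.032, 0.706]
ft_force: [1.6, -5.0, 2.9]
grip_width: 44.3
```

Request:
{"api": "move_arm", "payload": {"plan": [[0.35, 0.002, 0, -0.0095, 0, 0, 0], [0.35, 0.0045, 0, -0.0185, 0, 0, 0], [0.35, 0.007, 0, -0.027, 0, 0, 0], [0.35, 0.0105, 0, -0.036, 0, 0, 0], [0.35, 0.0135, 0, -0.0446, 0, 0, 0]]}}

```text
t: 5.92
tool_pos: [453.7, 306.5, 180.4]
tcp_rot: [-0.032, 0.706, 0.033, 0.706]
ft_force: [0.0, 0.1, 2.4]
grip_width: 43.6
```

Request:
{"api": "move_arm", "payload": {"plan": [[0.35, 0.001, 0, -0.002, 0, 0, 0], [0.35, 0.002, 0, -0.004, 0, 0, 0], [0.35, 0.002, 0, -0.005, 0, 0, 0], [0.35, 0.002, 0, -0.005, 0, 0, 0], [0.35, 0.002, 0, -0.005, 0, 0, 0]]}}

```text
t: 6.55
tool_pos: [449.2, 305.9, 178.2]
tcp_rot: [-0.033, 0.707, 0.033, 0.706]
ft_force: [-2.3, 0.2, 3.2]
grip_width: 44.3
```

Run:
```python
from h import *
st();print(knob((525.3,286.2,.092),-.43,.16))
cs=[]
for n in("scene","top"):
    c=arm.camera(n);u,v=map(int,proj(c,(525,286,110)));cs.append(crop(c,u-50,v-50,100,100,4))
cv2.imwrite("pics/d.png",np.hstack(cs))
```

```text
t 6.55 pos [449.2 305.9 178.2] a -5.28 x [-0.001  0.    -1.   ] F [-2.3  0.2  3.2] w 44.3 j [ 0.5  -0.07  1.95  0.    1.26 -1.16]
[455.26700375 306.13787114 178.06370498]
```

View pics/d.png

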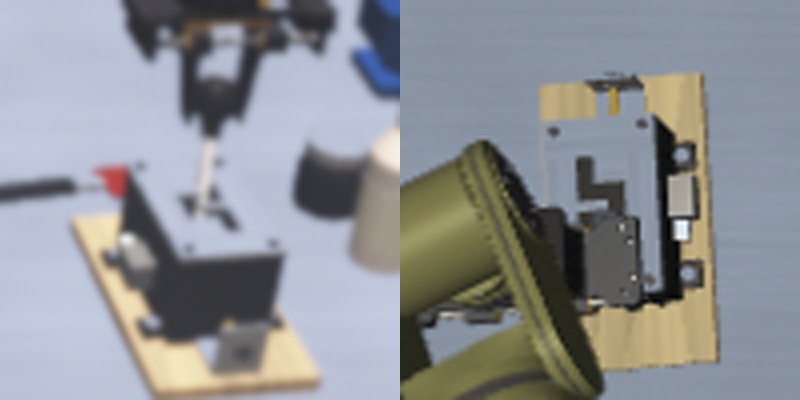

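The lever is in the Drive slot and held. I'll push a little more to feel the stop.

Request:
{"api": "move_arm", "payload": {"plan": [[0.35, 0.0005, 0, -0.001, 0, 0, 0], [0.35, 0.001, 0, -0.002, 0, 0, 0], [0.35, 0.001, 0, -0.003, 0, 0, 0], [0.35, 0.001, 0, -0.003, 0, 0, 0], [0.35, 0.001, 0, -0.003, 0, 0, 0]]}}

```text
t: 7.28
tool_pos: [446.7, 305.5, 177.3]
tcp_rot: [-0.033, 0.706, 0.032, 0.706]
ft_force: [2.0, 1.4, 1.1]
grip_width: 44.5
```

Request:
{"api": "move_arm", "payload": {"plan": [[0.35, 0.0005, 0, -0.001, 0, 0, 0], [0.35, 0.001, 0, -0.002, 0, 0, 0], [0.35, 0.0015, 0, -0.003, 0, 0, 0], [0.35, 0.002, 0, -0.004, 0, 0, 0], [0.35, 0.002, 0, -0.004, 0, 0, 0]]}}

```text
t: 7.9
tool_pos: [445.3, 305.4, 176.7]
tcp_rot: [-0.032, 0.704, 0.033, 0.709]
ft_force: [10.2, 1.4, 0.2]
grip_width: 44.3
```

Run:
```python
from h import *
st()
c=arm.camera("scene");u,v=map(int,proj(c,(490,300,120)));im=crop(c,u-40,v-50,80,90,6)
cv2.imwrite("pics/d2.png",im)
for L in(165,80):
  for f in(-.43,-.5): print(L,f,np.round((np.array(proj(c,knob((525.3,286.2,.092),f,.16,L)))-[u-40,v-50])*6))
```

```text
t 7.9 pos [445.3 305.4 176.7] a -5.28 x [ 0.007  0.001 -1.   ] F [10.2  1.4  0.2] w 44.3 j [ 0.5  -0.08  1.96 -0.    1.25 -1.16]
165 -0.43 [251. 189.]
165 -0.5 [244. 189.]
80 -0.43 [230. 328.]
80 -0.5 [227. 328.]
```

View pics/d2.png

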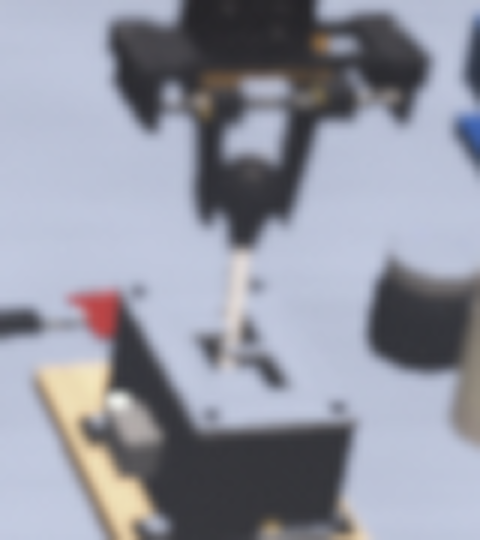

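Force rises to 10 N at the Drive end stop. Now the way back to Park.

Request:
{"api": "move_arm", "payload": {"plan": [[0.35, -0.005, 0, 0.011, 0, 0, 0], [0.35, -0.0095, 0, 0.022, 0, 0, 0], [0.35, -0.013, 0, 0.0335, 0, 0, 0], [0.35, -0.016, 0, 0.045, 0, 0, 0], [0.35, -0.0185, 0, 0.0566, 0, 0, 0]]}}

```text
t: 8.57
tool_pos: [499.4, 310.1, 192.8]
tcp_rot: [-0.033, 0.707, 0.032, 0.706]
ft_force: [-1.6, 0.4, -4.7]
grip_width: 43.8
```

Request:
{"api": "move_arm", "payload": {"plan": [[0.35, -0.0015, -0.011, 0, 0, 0, 0], [0.35, -0.002, -0.0225, 0, 0, 0, 0], [0.35, -0.002, -0.034, 0, 0, 0, 0], [0.35, -0.001, -0.045, 0, 0, 0, 0], [0.35, 0, -0.0526, 0, 0, 0, 0]]}}

```text
t: 9.2
tool_pos: [505.1, 258.9, 195.9]
tcp_rot: [-0.031, 0.705, 0.034, 0.708]
ft_force: [-1.0, 5.0, 2.1]
grip_width: 43.9
```

Request:
{"api": "move_arm", "payload": {"plan": [[0.35, -0.001, 0, 0.01, 0, 0, 0], [0.35, -0.0018, 0, 0.02, 0, 0, 0], [0.35, -0.0018, 0, 0.03, 0, 0, 0], [0.35, -0.001, 0, 0.04, 0, 0, 0], [0.35, 0, 0, 0.0486, 0, 0, 0]]}}

```text
t: 9.82
tool_pos: [553.3, 262.3, 193.8]
tcp_rot: [-0.033, 0.706, 0.032, 0.706]
ft_force: [-2.3, -0.6, 4.4]
grip_width: 44.2
```

Request:
{"api": "move_arm", "payload": {"plan": [[0.35, -0.0015, 0.011, 0, 0, 0, 0], [0.35, -0.002, 0.0225, 0, 0, 0, 0], [0.35, -0.002, 0.034, 0, 0, 0, 0], [0.35, -0.001, 0.045, 0, 0, 0, 0], [0.35, 0, 0.0526, 0, 0, 0, 0]]}}

```text
t: 10.45
tool_pos: [548.6, 314.2, 194.1]
tcp_rot: [-0.034, 0.705, 0.032, 0.707]
ft_force: [3.1, -4.7, 3.9]
grip_width: 44.0
```

Request:
{"api": "move_arm", "payload": {"plan": [[0.35, 0.002, 0, 0.0095, 0, 0, 0], [0.35, 0.0045, 0, 0.0185, 0, 0, 0], [0.35, 0.007, 0, 0.027, 0, 0, 0], [0.35, 0.0105, 0, 0.036, 0, 0, 0], [0.35, 0.0135, 0, 0.0446, 0, 0, 0]]}}

```text
t: 11.08
tool_pos: [592.0, 319.2, 179.5]
tcp_rot: [-0.032, 0.707, 0.033, 0.706]
ft_force: [-1.4, 1.3, 2.4]
grip_width: 44.1
```

Request:
{"api": "move_arm", "payload": {"plan": [[0.35, 0.001, 0, 0.002, 0, 0, 0], [0.35, 0.002, 0, 0.004, 0, 0, 0], [0.35, 0.003, 0, 0.006, 0, 0, 0], [0.35, 0.004, 0, 0.0075, 0, 0, 0], [0.35, 0.004, 0, 0.0075, 0, 0, 0]]}}

```text
t: 11.7
tool_pos: [596.0, 319.8, 177.6]
tcp_rot: [-0.033, 0.709, 0.033, 0.703]
ft_force: [-15.5, -3.0, 13.9]
grip_width: 44.2
```

Park stop felt (−15 N). Now into Neutral, and I'll check before releasing.

Request:
{"api": "move_arm", "payload": {"plan": [[0.35, -0.005, 0, -0.01, 0, 0, 0], [0.35, -0.009, 0, -0.02, 0, 0, 0], [0.35, -0.0125, 0, -0.031, 0, 0, 0], [0.35, -0.0155, 0, -0.042, 0, 0, 0], [0.35, -0.0175, 0, -0.0521, 0, 0, 0]]}}

```text
t: 12.32
tool_pos: [546.4, 314.6, 193.5]
tcp_rot: [-0.033, 0.707, 0.032, 0.706]
ft_force: [1.3, 1.0, -1.6]
grip_width: 43.6
```

Request:
{"api": "move_arm", "payload": {"plan": [[0.35, -0.0015, -0.011, 0, 0, 0, 0], [0.35, -0.002, -0.0225, 0, 0, 0, 0], [0.35, -0.002, -0.034, 0, 0, 0, 0], [0.35, -0.001, -0.045, 0, 0, 0, 0], [0.35, 0, -0.0526, 0, 0, 0, 0]]}}

```text
t: 12.95
tool_pos: [552.5, 262.9, 195.3]
tcp_rot: [-0.032, 0.706, 0.033, 0.707]
ft_force: [-1.9, 4.1, 3.4]
grip_width: 44.0
```

Request:
{"api": "move_arm", "payload": {"plan": [[0.35, -0.001, 0, -0.01, 0, 0, 0], [0.35, -0.0018, 0, -0.02, 0, 0, 0], [0.35, -0.0018, 0, -0.03, 0, 0, 0], [0.35, -0.001, 0, -0.041, 0, 0, 0], [0.35, 0, 0, -0.0496, 0, 0, 0]]}}

```text
t: 13.58
tool_pos: [502.7, 257.1, 194.9]
tcp_rot: [-0.034, 0.706, 0.032, 0.707]
ft_force: [0.5, -1.0, 6.1]
grip_width: 43.8
```

Request:
{"api": "move_arm", "payload": {"plan": [[0.35, 0, 0, 0, 0, 0, 0], [0.8, 0, 0, 0, 0, 0, 0], [0.8, 0, 0, 0, 0, 0, 0], [0.8, 0, 0, 0, 0, 0, 0], [0.8, 0, 0, 0, 0, 0, 0]]}}

```text
t: 14.2
tool_pos: [502.6, 257.7, 193.4]
tcp_rot: [-0.033, 0.707, 0.032, 0.706]
ft_force: [-0.2, 0.2, -1.1]
grip_width: 74.8
```

Request:
{"api": "move_arm", "payload": {"plan": [[0.8, -0.02, 0, 0, 0, 0, 0], [0.8, -0.05, 0, 0, 0, 0, 0], [0.8, -0.08, 0, 0, 0, 0, 0], [0.8, -0.08, 0, 0, 0, 0, 0], [0.8, -0.08, 0, 0, 0, 0, 0]]}}

```text
t: 14.82
tool_pos: [502.8, 257.9, 273.9]
tcp_rot: [-0.033, 0.706, 0.033, 0.706]
ft_force: [0.0, 0.2, -0.5]
grip_width: 75.9
```

Run:
```python
from h import *
# heads for bolts: waypoints from above Neutral
nav([(619.5,10.9,150,-40),(522.5,-10.3,150,-60)])
```

```text
t 14.82 pos [502.8 257.9 273.9] a -5.29 x [-0. -0. -1.] F [ 0.   0.2 -0.5] w 75.9 j [ 0.38 -0.08  1.8  -0.    1.43 -1.28]
[619.5  10.9 150.  -40. ] -> [ 0.1239 -0.2567  0.0935] turn -34.7 dist 300
[522.5 -10.3 150.  -60. ] -> [-0.      0.0461 -0.0879] turn -20.0 dist 99
```

```bash
cat >> h.py <<'E'
def detect(save=None):
    c=arm.camera("top");im=c["color"].astype(np.float32);u0,u1,v0,v1=205,325,150,250
    bg=cv2.medianBlur(c["color"],31).astype(np.float32)
    d=np.abs(im-bg).max(2)[v0:v1,u0:u1];m=(d>14).astype(np.uint8)
    m=cv2.morphologyEx(m,cv2.MORPH_CLOSE,np.ones((3,3)))
    n,l,s,ce=cv2.connectedComponentsWithStats(m)
    for i in range(1,n):
        if 20<s[i,4]<200:
            k=np.argwhere(l==i)[:,::-1]+[u0,v0]
            q=np.array([pt(c,*p,8) for p in k])[:,:2];mu=q.mean(0);w,V=np.linalg.eigh(np.cov((q-mu).T))
            print("blob",k.mean(0).round(1),"n",s[i,4],"pos",mu.round(1),"axis a",round(np.degrees(np.arctan2(V[0,1],V[1,1])),1),"sd",np.sqrt(w[::-1]).round(1))
    if save: cv2.imwrite(save,crop(c,170,140,180,120,4))
E
python3 -c "
from h import *
detect()"
```

```text
blob [241.3 179.4] n 62 pos [621.2  13.3] axis a 43.7 sd [17.7  4.7]
blob [248.5 206.5] n 70 pos [518.7 -14.9] axis a 26.8 sd [18.5  4.8]
blob [299.9 205.9] n 69 pos [ 522.6 -205.9] axis a -31.3 sd [9.3 8.3]
blob [323.4 212.2] n 41 pos [ 499.5 -292.7] axis a -91.9 sd [22.1  2.3]
blob [273.3 229.5] n 37 pos [ 434.  -107.3] axis a -71.6 sd [18.1  3.4]
blob [241.8 231.4] n 73 pos [426.6   8.5] axis a -109.9 sd [19.5  4.7]
blob [300.9 229.3] n 69 pos [ 435.7 -208.6] axis a -17.9 sd [8.9 8.5]
```

Run:
```python
from h import *
nav([(624,16,100,-45.7),(624,16,24,-45.7),(624,16,95,-45.7),(676,-170,95,-45.7),(676,-170,48,-45.7),(676,-170,95,-45.7),(518.5,-18,95,-62.7),(518.5,-18,24,-62.7),(518.5,-18,95,-62.7),(662,-180,95,-45.7)],[502.6,257.6,274,-5.3])
```

```text
t 14.88 pos [502.4 257.7 273. ] a -5.29 x [-0.002 -0.001 -1.   ] F [-0.   0.1  0.6] w 76.2 j [ 0.38 -0.08  1.8  -0.    1.43 -1.28]
[624.   16.  100.  -45.7] -> [ 0.174  -0.2518  0.0986] turn -40.4 dist 322
[624.   16.   24.  -45.7] -> [0.076 0.    0.   ] turn 0.0 dist 76
[624.   16.   95.  -45.7] -> [-0.071  0.     0.   ] turn 0.0 dist 71
[ 676.  -170.    95.   -45.7] -> [-0.     -0.1671 -0.0968] turn 0.0 dist 193
[ 676.  -170.    48.   -45.7] -> [0.047 0.    0.   ] turn 0.0 dist 47
[ 676.  -170.    95.   -45.7] -> [-0.047  0.     0.   ] turn 0.0 dist 47
[518.5 -18.   95.  -62.7] -> [-0.      0.2189 -0.0012] turn -17.0 dist 219
[518.5 -18.   24.  -62.7] -> [0.071 0.    0.   ] turn 0.0 dist 71
[518.5 -18.   95.  -62.7] -> [-0.071  0.     0.   ] turn 0.0 dist 71
[ 662.  -180.    95.   -45.7] -> [-0.     -0.2018 -0.0781] turn 17.0 dist 216
```

Request:
{"api": "move_arm", "payload": {"plan": [[0.45, 0, -0.05, 0.02, -8, 0, 0], [0.45, 0, -0.1, 0.04, -16, 0, 0], [0.45, 0.02, -0.15, 0.06, -24, 0, 0], [0.45, 0.04, -0.2, 0.08, -32, 0, 0], [0.45, 0.06, -0.252, 0.0985, -40.4, 0, 0]]}}

```text
t: 15.5
tool_pos: [624.0, 14.6, 211.6]
tcp_rot: [-0.276, 0.652, 0.277, 0.65]
ft_force: [-0.1, 1.0, -0.1]
grip_width: 43.4
```

Request:
{"api": "move_arm", "payload": {"plan": [[0.45, 0.05, 0, 0, 0, 0, 0], [0.45, 0.1, 0, 0, 0, 0, 0], [0.45, 0.14, 0, 0, 0, 0, 0], [0.45, 0.14, 0, 0, 0, 0, 0], [0.45, 0.14, 0, 0, 0, 0, 0]]}}

```text
t: 16.12
tool_pos: [624.8, 16.1, 74.9]
tcp_rot: [-0.275, 0.651, 0.274, 0.652]
ft_force: [0.4, -0.2, -0.1]
grip_width: 42.7
```

Run:
```python
from h import *
nav([(624,16,24,-45.7)])
cs=[]
for n in("scene","top"):
    c=arm.camera(n);u,v=map(int,proj(c,(620,12,8)));cs.append(crop(c,u-25,v-25,50,50,8))
cv2.imwrite("pics/e.png",np.hstack(cs))
```

```text
t 16.12 pos [624.8  16.1  74.9] a -45.7 x [ 0.001 -0.    -1.   ] F [ 0.4 -0.2 -0.1] w 42.7 j [-0.06  0.22  1.83 -0.    1.09 -2.43]
[624.   16.   24.  -45.7] -> [ 0.0509  0.0005 -0.0006] turn -0.0 dist 51
```

View pics/e.png

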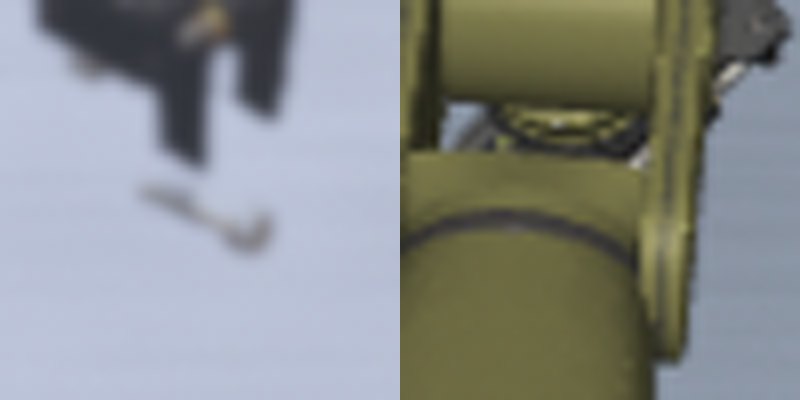

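The bolt lies below the jaws as expected. Descend, grip, lift.

Request:
{"api": "move_arm", "payload": {"plan": [[0.45, 0.025, 0, 0, 0, 0, 0], [0.45, 0.045, 0, 0, 0, 0, 0], [0.45, 0.051, 0, 0, 0, 0, 0], [0.45, 0.051, 0, 0, 0, 0, 0], [0.0, 0.051, 0, 0, 0, 0, 0]], "squeeze": 30}}

```text
t: 16.85
tool_pos: [624.8, 16.1, 23.6]
tcp_rot: [-0.275, 0.651, 0.274, 0.652]
ft_force: [-0.1, 0.5, -0.8]
grip_width: 37.4
```

Request:
{"api": "move_arm", "payload": {"plan": [[0, 0, 0, 0, 0, 0, 0], [0, 0, 0, 0, 0, 0, 0], [0, 0, 0, 0, 0, 0, 0], [0, -0.035, 0, 0, 0, 0, 0], [0, -0.071, 0, 0, 0, 0, 0]]}}

```text
t: 17.48
tool_pos: [623.5, 16.1, 93.9]
tcp_rot: [-0.274, 0.652, 0.275, 0.651]
ft_force: [-0.3, 0.6, -0.3]
grip_width: 9.1
```

Request:
{"api": "move_arm", "payload": {"plan": [[0, 0, -0.034, -0.02, 0, 0, 0], [0, 0, -0.068, -0.04, 0, 0, 0], [0, 0, -0.102, -0.06, 0, 0, 0], [0, 0, -0.136, -0.08, 0, 0, 0], [0, 0, -0.167, -0.0968, 0, 0, 0]]}}

```text
t: 18.1
tool_pos: [676.2, -171.2, 93.7]
tcp_rot: [-0.274, 0.652, 0.274, 0.652]
ft_force: [1.4, -0.5, -1.0]
grip_width: 8.9
```

Run:
```python
from h import *
nav([(676,-170,50,-45.7)])
cs=[]
for n in("scene","top"):
    c=arm.camera(n);u,v=map(int,proj(c,(668,-176,40)));cs.append(crop(c,u-40,v-40,80,80,5))
cv2.imwrite("pics/f.png",np.hstack(cs))
```

```text
t 18.1 pos [ 676.2 -171.2   93.7] a -45.67 x [-0.  0. -1.] F [ 1.4 -0.5 -1. ] w 8.9 j [-0.32  0.34  1.64 -0.    1.16 -2.69]
[ 676.  -170.    50.   -45.7] -> [0.0437 0.001  0.0008] turn -0.0 dist 44
```

View pics/f.png

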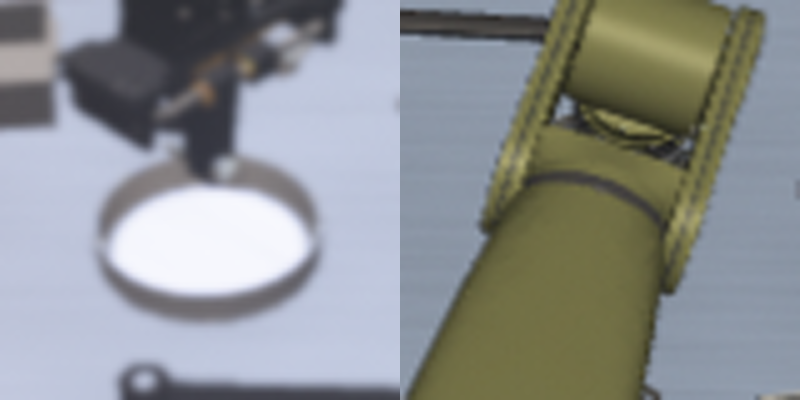

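Request:
{"api": "move_arm", "payload": {"plan": [[0, 0.025, 0, 0, 0, 0, 0], [0, 0.046, 0, 0, 0, 0, 0], [0, 0.046, 0, 0, 0, 0, 0], [0.3, 0.046, 0, 0, 0, 0, 0], [0.3, 0.046, 0, 0, 0, 0, 0]]}}

```text
t: 18.82
tool_pos: [677.0, -169.9, 49.4]
tcp_rot: [-0.275, 0.651, 0.274, 0.652]
ft_force: [0.2, 0.1, 0.8]
grip_width: 24.0
```

Request:
{"api": "move_arm", "payload": {"plan": [[0.3, 0, 0, 0, 0, 0, 0], [0.3, -0.046, 0, 0, 0, 0, 0], [0.35, -0.046, 0.055, 0, -5, 0, 0], [0.45, -0.046, 0.11, 0, -10, 0, 0], [0.45, -0.046, 0.165, 0, -15, 0, 0]]}}

```text
t: 19.45
tool_pos: [557.2, -53.7, 94.7]
tcp_rot: [-0.358, 0.609, 0.358, 0.61]
ft_force: [1.2, 0.6, 0.3]
grip_width: 42.0
```

Run:
```python
from h import *
detect()
nav([(518.5,-18,75,-62.7)])
cs=[]
for n,p in(("scene",(668,-176,40)),("scene",(480,-90,8))):
    c=arm.camera(n);u,v=map(int,proj(c,p));cs.append(crop(c,u-40,v-40,80,80,5))
cv2.imwrite("pics/g.png",np.hstack(cs))
```

```text
blob [299.8 205.9] n 67 pos [ 522.5 -205.4] axis a -37.9 sd [9.1 8.3]
blob [323.4 212.2] n 41 pos [ 499.5 -292.7] axis a -91.9 sd [22.1  2.3]
blob [300.9 229.3] n 69 pos [ 435.7 -208.6] axis a -17.9 sd [8.9 8.5]
t 19.5 pos [551.3 -49.5  92.2] a -61.06 x [-0.007  0.003 -1.   ] F [-0.9  2.1 -1.3] w 42.3 j [-0.19  0.05  1.98  0.    1.11 -2.83]
[518.5 -18.   75.  -62.7] -> [0.0172 0.0439 0.0117] turn -1.6 dist 49
```

View pics/g.png

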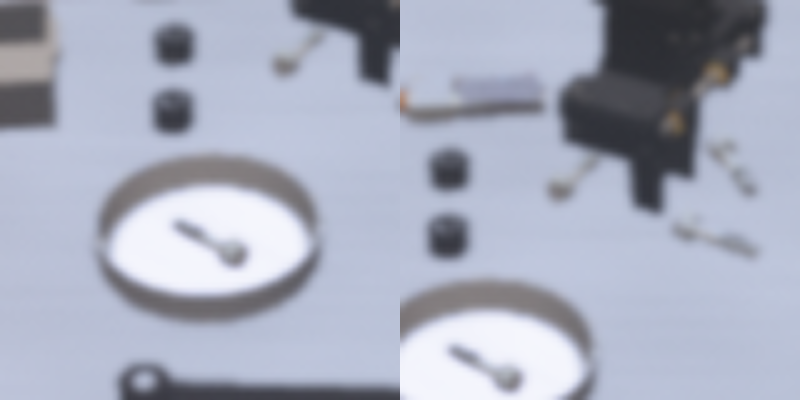

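Bolt 1 lies in the dish, at (230,245) in the crop, and the others are unmoved. On to bolt 2.

Run:
```python
from h import *
nav([(518.5,-18,95,-62.7),(518.5,-18,24,-62.7),(518.5,-18,95,-62.7),(662,-182,95,-35),(662,-182,50,-35),(662,-182,95,-35),(423.5,6.5,95,-20.6)],[558,-55,95,-60.7])
```

```text
t 19.6 pos [556.2 -53.1  93.8] a -60.8 x [-0.001  0.    -1.   ] F [0.2 0.1 1. ] w 42.3 j [-0.19  0.06  1.97 -0.    1.11 -2.82]
[518.5 -18.   95.  -62.7] -> [-0.      0.0526  0.0129] turn -2.0 dist 54
[518.5 -18.   24.  -62.7] -> [0.071 0.    0.   ] turn 0.0 dist 71
[518.5 -18.   95.  -62.7] -> [-0.071  0.     0.   ] turn 0.0 dist 71
[ 662. -182.   95.  -35.] -> [-0.     -0.2027 -0.0799] turn 27.7 dist 218
[ 662. -182.   50.  -35.] -> [0.045 0.    0.   ] turn 0.0 dist 45
[ 662. -182.   95.  -35.] -> [-0.045  0.     0.   ] turn 0.0 dist 45
[423.5   6.5  95.  -20.6] -> [-0.      0.2912 -0.0872] turn 14.4 dist 304
```

Run:
```python
from h import *
nav([(518.5,-18,95,-62.7),(688,-193,95,-35),(688,-193,95,-35),(423.5,6.5,95,-20.6)],[558,-55,95,-60.7])
```

```text
t 19.6 pos [556.2 -53.1  93.8] a -60.8 x [-0.001  0.    -1.   ] F [0.2 0.1 1. ] w 42.3 j [-0.19  0.06  1.97 -0.    1.11 -2.82]
[518.5 -18.   95.  -62.7] -> [-0.      0.0526  0.0129] turn -2.0 dist 54
[ 688. -193.   95.  -35.] -> [-0.     -0.2309 -0.0778] turn 27.7 dist 244
[ 688. -193.   95.  -35.] -> [-0.  0.  0.] turn 0.0 dist 0
[423.5   6.5  95.  -20.6] -> [-0.      0.3151 -0.1022] turn 14.4 dist 331
```

Request:
{"api": "move_arm", "payload": {"plan": [[0.45, 0, 0.03, 0.007, -1, 0, 0], [0.45, 0.02, 0.0526, 0.0129, -2, 0, 0], [0.45, 0.05, 0.0526, 0.0129, -2, 0, 0], [0.45, 0.071, 0.0526, 0.0129, -2, 0, 0], [0.45, 0.071, 0.0526, 0.0129, -2, 0, 0]]}}

```text
t: 20.23
tool_pos: [520.3, -18.4, 23.4]
tcp_rot: [-0.368, 0.604, 0.367, 0.605]
ft_force: [0.3, -0.4, -0.1]
grip_width: 42.9
```

Request:
{"api": "move_arm", "payload": {"plan": [[0, 0, 0, 0, 0, 0, 0], [0, 0, 0, 0, 0, 0, 0], [0, 0, 0, 0, 0, 0, 0], [0, 0, 0, 0, 0, 0, 0], [0, -0.03, 0, 0, 0, 0, 0]]}}

```text
t: 20.85
tool_pos: [516.0, -17.2, 50.7]
tcp_rot: [-0.366, 0.606, 0.369, 0.602]
ft_force: [0.3, -0.7, 0.4]
grip_width: 9.0
```

Request:
{"api": "move_arm", "payload": {"plan": [[0, -0.041, -0.03, -0.01, 5, 0, 0], [0, -0.041, -0.085, -0.028, 10, 0, 0], [0, -0.041, -0.14, -0.046, 16, 0, 0], [0, -0.041, -0.19, -0.064, 22, 0, 0], [0, -0.041, -0.231, -0.078, 27.7, 0, 0]]}}

```text
t: 21.48
tool_pos: [688.9, -194.5, 93.6]
tcp_rot: [-0.211, 0.675, 0.211, 0.675]
ft_force: [-0.3, 0.2, -0.3]
grip_width: 9.3
```

Request:
{"api": "move_arm", "payload": {"plan": [[0, 0.0, 0, 0, 0, 0, 0], [0, 0.025, 0, 0, 0, 0, 0], [0, 0.045, 0, 0, 0, 0, 0], [0.0, 0.045, 0, 0, 0, 0, 0], [0.3, 0.045, 0, 0, 0, 0, 0]]}}

```text
t: 22.1
tool_pos: [688.1, -192.5, 49.5]
tcp_rot: [-0.213, 0.674, 0.213, 0.674]
ft_force: [1.0, 0.1, -0.7]
grip_width: 14.6
```

Request:
{"api": "move_arm", "payload": {"plan": [[0.3, 0, 0, 0, 0, 0, 0], [0.3, 0, 0, 0, 0, 0, 0], [0.35, -0.045, 0, 0, 0, 0, 0], [0.45, -0.045, 0.055, -0.018, 4, 0, 0], [0.45, -0.045, 0.11, -0.036, 8, 0, 0]]}}

```text
t: 22.72
tool_pos: [595.4, -123.2, 95.7]
tcp_rot: [-0.164, 0.687, 0.163, 0.689]
ft_force: [-0.6, 0.1, -0.6]
grip_width: 41.7
```

Request:
{"api": "move_arm", "payload": {"plan": [[0.45, 0, 0.055, -0.006, 3, 0, 0], [0.45, 0, 0.11, -0.013, 6.4, 0, 0], [0.45, 0, 0.16, -0.019, 6.4, 0, 0], [0.45, 0, 0.16, -0.019, 6.4, 0, 0], [0.45, 0, 0.16, -0.019, 6.4, 0, 0]]}}

```text
t: 23.35
tool_pos: [506.6, 10.3, 94.8]
tcp_rot: [-0.127, 0.695, 0.126, 0.696]
ft_force: [-0.3, -0.4, 0.1]
grip_width: 42.4
```

Run:
```python
from h import *
detect()
nav([(423.5,6.5,24,-20.6)])
cs=[]
for n,p in(("scene",(668,-176,40)),("scene",(460,-60,8))):
    c=arm.camera(n);u,v=map(int,proj(c,p));cs.append(crop(c,u-40,v-40,80,80,5))
cv2.imwrite("pics/g2.png",np.hstack(cs))
```

```text
blob [299.9 205.9] n 68 pos [ 522.4 -205.7] axis a -29.6 sd [9.1 8.4]
blob [323.4 212.2] n 41 pos [ 499.5 -292.7] axis a -91.9 sd [22.1  2.3]
blob [273.3 229.5] n 37 pos [ 434.  -107.3] axis a -71.6 sd [18.1  3.4]
blob [300.9 229.3] n 69 pos [ 435.7 -208.6] axis a -17.9 sd [8.9 8.5]
t 23.4 pos [506.8   9.9  94.7] a -20.56 x [ 0.002 -0.    -1.   ] F [-0.3  0.5  0.4] w 42.8 j [-0.09 -0.06  2.09 -0.    1.11 -2.02]
[423.5   6.5  24.  -20.6] -> [ 0.0707  0.0261 -0.0792] turn -0.0 dist 109
```

View pics/g2.png

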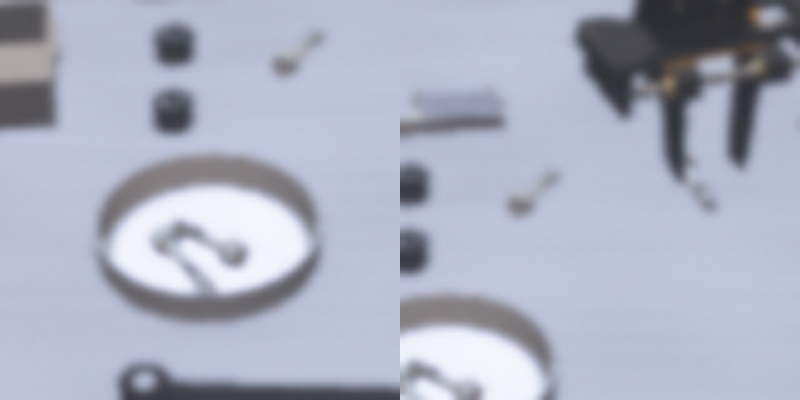

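Both bolts lie in the dish (crop (230,245) and (190,265)). On to bolt 3.

Request:
{"api": "move_arm", "payload": {"plan": [[0.45, 0, 0.013, -0.04, 0, 0, 0], [0.45, 0.01, 0.026, -0.079, 0, 0, 0], [0.45, 0.045, 0.026, -0.079, 0, 0, 0], [0.45, 0.0705, 0.026, -0.079, 0, 0, 0], [0.45, 0.0705, 0.026, -0.079, 0, 0, 0]]}}

```text
t: 24.12
tool_pos: [423.5, 6.3, 23.3]
tcp_rot: [-0.126, 0.696, 0.126, 0.696]
ft_force: [-0.4, 0.4, -0.2]
grip_width: 42.8
```

Request:
{"api": "move_arm", "payload": {"plan": [[0, 0, 0, 0, 0, 0, 0], [0, 0, 0, 0, 0, 0, 0], [0, 0, 0, 0, 0, 0, 0], [0, 0, 0, 0, 0, 0, 0], [0, -0.03, 0, 0, 0, 0, 0]]}}

```text
t: 24.75
tool_pos: [420.3, 7.4, 51.5]
tcp_rot: [-0.126, 0.698, 0.127, 0.694]
ft_force: [-0.4, -0.4, -1.2]
grip_width: 9.1
```

Run:
```python
from h import *
nav([(655,-138,95,0),(655,-138,50,0),(655,-138,95,0),(444,-115,95,27.2),(444,-115,24,27.2),(635,-170,95,70)],[423.5,6.5,54,-20.6])
```

```text
t 24.75 pos [420.3   7.4  51.5] a -20.59 x [-0.006  0.001 -1.   ] F [-0.4 -0.4 -1.2] w 9.1 j [-0.11 -0.2   2.3   0.    1.05 -2.04]
[ 655. -138.   95.    0.] -> [-0.041  -0.2167  0.1659] turn 20.6 dist 276
[ 655. -138.   50.    0.] -> [0.045 0.    0.   ] turn 0.0 dist 45
[ 655. -138.   95.    0.] -> [-0.045  0.     0.   ] turn 0.0 dist 45
[ 444.  -115.    95.    27.2] -> [-0.     0.023 -0.211] turn 27.2 dist 212
[ 444.  -115.    24.    27.2] -> [0.071 0.    0.   ] turn 0.0 dist 71
[ 635. -170.   95.   70.] -> [-0.071   0.0384  0.195 ] turn 42.8 dist 211
```

Request:
{"api": "move_arm", "payload": {"plan": [[0, -0.041, -0.02, 0.015, 3, 0, 0], [0, -0.041, -0.065, 0.05, 8, 0, 0], [0, -0.041, -0.11, 0.085, 13, 0, 0], [0, -0.041, -0.16, 0.122, 18, 0, 0], [0, -0.041, -0.204, 0.156, 20.6, 0, 0]]}}

```text
t: 25.38
tool_pos: [642.1, -130.2, 94.1]
tcp_rot: [0.001, 0.707, -0.001, 0.707]
ft_force: [-0.6, 1.0, 1.6]
grip_width: 9.2
```

Run:
```python
from h import *
nav([(655,-138,95,0)])
```

```text
t 25.38 pos [ 642.1 -130.2   94.1] a 0.12 x [-0.  0. -1.] F [-0.6  1.   1.6] w 9.2 j [-0.28  0.26  1.75  0.    1.14 -1.85]
[ 655. -138.   95.    0.] -> [-0.0009 -0.0078  0.013 ] turn -0.1 dist 15
```

Request:
{"api": "move_arm", "payload": {"plan": [[0, 0.0, -0.008, 0.013, 0, 0, 0], [0, 0.02, -0.008, 0.013, 0, 0, 0], [0, 0.045, -0.008, 0.013, 0, 0, 0], [0.0, 0.045, -0.008, 0.013, 0, 0, 0], [0.3, 0.045, -0.008, 0.013, 0, 0, 0]]}}

```text
t: 26.0
tool_pos: [652.7, -136.2, 49.5]
tcp_rot: [-0.0, 0.707, 0.0, 0.707]
ft_force: [-0.1, -0.2, 0.5]
grip_width: 14.5
```

Request:
{"api": "move_arm", "payload": {"plan": [[0.3, 0, 0, 0, 0, 0, 0], [0.3, 0, 0, 0, 0, 0, 0], [0.35, -0.045, 0, 0, 0, 0, 0], [0.45, -0.045, 0.005, -0.05, 5, 0, 0], [0.45, -0.045, 0.01, -0.1, 10, 0, 0]]}}

```text
t: 26.62
tool_pos: [553.5, -127.2, 96.1]
tcp_rot: [0.062, 0.703, -0.063, 0.705]
ft_force: [-0.5, -0.4, 0.3]
grip_width: 42.2
```

Run:
```python
from h import *
detect()
nav([(444,-115,95,27.2)],[555,-128,95,10])
c=arm.camera("scene");u,v=map(int,proj(c,(560,-120,20)));print(u,v)
cv2.imwrite("pics/g3.png",crop(c,u-50,v-50,100,100,6))
for p in((438,-112,8),(430,9,8)): print(np.round((np.array(proj(c,p))-[u-50,v-50])*6))
```

```text
blob [323.4 212.2] n 41 pos [ 499.5 -292.7] axis a -91.9 sd [22.1  2.3]
blob [300.9 229.3] n 69 pos [ 435.7 -208.6] axis a -17.9 sd [8.9 8.5]
t 26.68 pos [ 545.5 -125.2   92.2] a 10.29 x [-0.008  0.002 -1.   ] F [-1.5  0.7 -3.7] w 42.5 j [-0.32  0.07  1.97 -0.    1.12 -1.71]
[ 444.  -115.    95.    27.2] -> [-0.     -0.0065 -0.1116] turn 17.2 dist 112
238 227
[317. 206.]
[507. 199.]
```

View pics/g3.png

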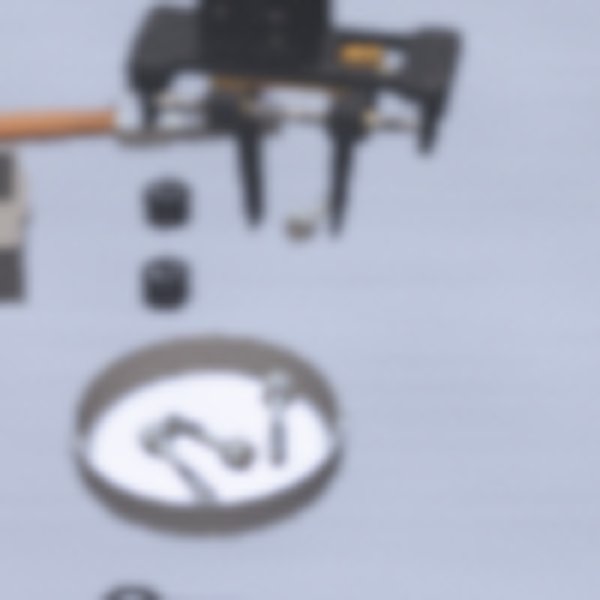

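Three bolts are in the dish, and bolt 4 is still in place with its head at (302,228). Next I pick it.

Request:
{"api": "move_arm", "payload": {"plan": [[0.45, 0, -0.003, -0.05, 8, 0, 0], [0.45, 0, -0.005, -0.09, 14, 0, 0], [0.45, 0.02, -0.0065, -0.11, 17.2, 0, 0], [0.45, 0.05, -0.0065, -0.11, 17.2, 0, 0], [0.45, 0.07, -0.0065, -0.11, 17.2, 0, 0]]}}

```text
t: 27.35
tool_pos: [444.5, -114.4, 24.3]
tcp_rot: [0.166, 0.687, -0.166, 0.688]
ft_force: [0.2, 0.3, 1.0]
grip_width: 43.2
```

Request:
{"api": "move_arm", "payload": {"plan": [[0, 0, 0, 0, 0, 0, 0], [0, 0, 0, 0, 0, 0, 0], [0, 0, 0, 0, 0, 0, 0], [0, 0, 0, 0, 0, 0, 0], [0, -0.03, 0, 0, 0, 0, 0]]}}

```text
t: 27.98
tool_pos: [442.0, -113.5, 52.8]
tcp_rot: [0.167, 0.689, -0.166, 0.685]
ft_force: [-0.1, -0.2, -0.8]
grip_width: 9.2
```

Run:
```python
from h import *
nav([(632,-172,95,70)])
```

```text
t 27.98 pos [ 442.  -113.5   52.8] a 27.21 x [-0.005  0.002 -1.   ] F [-0.1 -0.2 -0.8] w 9.2 j [-0.37 -0.11  2.22 -0.    1.04 -1.46]
[ 632. -172.   95.   70.] -> [-0.0422  0.0348  0.1957] turn 42.8 dist 203
```

Request:
{"api": "move_arm", "payload": {"plan": [[0, -0.042, 0.001, 0.015, 8, 0, 0], [0, -0.042, 0.006, 0.07, 17, 0, 0], [0, -0.042, 0.011, 0.125, 26, 0, 0], [0, -0.042, 0.015, 0.175, 35, 0, 0], [0, -0.042, 0.018, 0.211, 42.8, 0, 0]]}}

```text
t: 28.6
tool_pos: [641.7, -195.5, 96.5]
tcp_rot: [0.407, 0.578, -0.407, 0.578]
ft_force: [-0.2, 0.5, -0.3]
grip_width: 9.2
```

Run:
```python
from h import *
nav([(640,-195,50,70)])
```

```text
t 28.6 pos [ 641.7 -195.5   96.5] a 70.28 x [ 0. -0. -1.] F [-0.2  0.5 -0.3] w 9.2 j [-0.38  0.28  1.71  0.    1.15 -0.72]
[ 640. -195.   50.   70.] -> [ 0.0465 -0.0015 -0.0011] turn -0.3 dist 47
```

Request:
{"api": "move_arm", "payload": {"plan": [[0, 0.0, 0, 0, 0, 0, 0], [0, 0.025, 0, 0, 0, 0, 0], [0, 0.045, 0, 0, 0, 0, 0], [0.0, 0.045, 0, 0, 0, 0, 0], [0.3, 0.045, 0, 0, 0, 0, 0]]}}

```text
t: 29.22
tool_pos: [639.9, -194.6, 52.0]
tcp_rot: [0.406, 0.579, -0.405, 0.579]
ft_force: [-0.3, 0.4, 0.6]
grip_width: 14.9
```

Request:
{"api": "move_arm", "payload": {"plan": [[0.3, 0, 0, 0, 0, 0, 0], [0.3, 0, 0, 0, 0, 0, 0], [0.35, -0.045, 0, 0, 0, 0, 0], [0.5, -0.045, -0.05, -0.01, -10, 0, 0], [0.6, -0.045, -0.08, -0.02, -20, 0, 0]]}}

```text
t: 29.85
tool_pos: [557.2, -203.8, 97.8]
tcp_rot: [0.297, 0.641, -0.297, 0.642]
ft_force: [0.0, -0.3, -0.6]
grip_width: 47.7
```

Request:
{"api": "move_arm", "payload": {"plan": [[0.6, 0, 0, 0, -10, 0, 0], [0.6, 0, 0, 0, -20, 0, 0], [0.6, 0, 0, 0, -30, 0, 0], [0.6, 0, 0, 0, -30, 0, 0], [0.6, 0, 0, 0, -30, 0, 0]]}}

```text
t: 30.48
tool_pos: [558.1, -203.3, 96.7]
tcp_rot: [0.124, 0.696, -0.124, 0.696]
ft_force: [0.8, -0.8, -0.4]
grip_width: 56.9
```

Run:
```python
from h import *
nav([(522,-205,24,20)])
c=arm.camera("scene");u,v=map(int,proj(c,(560,-220,20)));print(u,v)
cv2.imwrite("pics/g4.png",crop(c,u-50,v-50,100,100,6))
for p in((522,-205,10),(435,-208,10)): print(np.round((np.array(proj(c,p))-[u-50,v-50])*6))
```

```text
t 30.48 pos [ 558.1 -203.3   96.7] a 20.15 x [ 0. -0. -1.] F [ 0.8 -0.8 -0.4] w 56.9 j [-0.44  0.13  1.89  0.    1.12 -1.66]
[ 522. -205.   24.   20.] -> [ 0.0727 -0.014  -0.0333] turn -0.1 dist 81
210 227
[331. 282.]
[333. 201.]
```

View pics/g4.png

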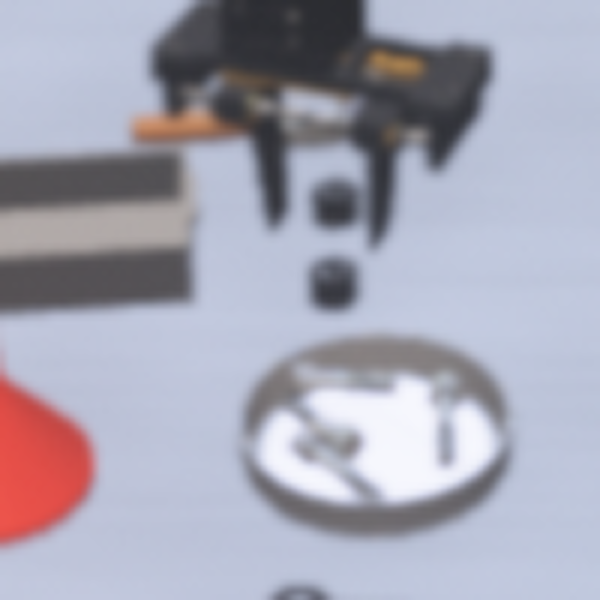

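All four bolts are in the dish, and the bushings are where predicted ((331,282), (333,201)). Next, bushing 1.

Request:
{"api": "move_arm", "payload": {"plan": [[0.6, 0, -0.007, -0.017, 0, 0, 0], [0.6, 0, -0.014, -0.0333, 0, 0, 0], [0.6, 0.04, -0.014, -0.0333, 0, 0, 0], [0.6, 0.0715, -0.014, -0.0333, 0, 0, 0], [0.6, 0.0715, -0.014, -0.0333, 0, 0, 0]]}}

```text
t: 31.15
tool_pos: [521.2, -205.0, 24.3]
tcp_rot: [0.123, 0.697, -0.123, 0.696]
ft_force: [0.1, -0.2, 0.8]
grip_width: 57.1
```

Request:
{"api": "move_arm", "payload": {"plan": [[0.1, 0, 0, 0, 0, 0, 0], [0.1, 0, 0, 0, 0, 0, 0], [0.1, 0, 0, 0, 0, 0, 0], [0.1, 0, 0, 0, 0, 0, 0], [0.1, -0.03, 0, 0, 0, 0, 0]], "squeeze": 25}}

```text
t: 31.78
tool_pos: [519.6, -203.9, 52.6]
tcp_rot: [0.123, 0.698, -0.122, 0.694]
ft_force: [-0.2, 0.2, -1.5]
grip_width: 29.4
```

Run:
```python
from h import *
nav([(474,-343,110,20),(474,-343,52,20),(474,-343,110,20),(435,-208,110,20)],[522,-205,55,20])
```

```text
t 31.77 pos [ 519.6 -203.9   52.6] a 20.01 x [-0.006  0.003 -1.   ] F [-0.2  0.2 -1.5] w 29.4 j [-0.47  0.12  1.99 -0.    1.04 -1.69]
[ 474. -343.  110.   20.] -> [-0.055  -0.1461  0.0021] turn 0.0 dist 156
[ 474. -343.   52.   20.] -> [0.058 0.    0.   ] turn 0.0 dist 58
[ 474. -343.  110.   20.] -> [-0.058  0.     0.   ] turn 0.0 dist 58
[ 435. -208.  110.   20.] -> [-0.      0.1135 -0.0828] turn 0.0 dist 141
```

Request:
{"api": "move_arm", "payload": {"plan": [[0.1, -0.04, -0.01, 0, 0, 0, 0], [0.1, -0.055, -0.05, 0, 0, 0, 0], [0.1, -0.055, -0.1, 0.001, 0, 0, 0], [0.1, -0.055, -0.135, 0.002, 0, 0, 0], [0.1, -0.055, -0.146, 0.002, 0, 0, 0]]}}

```text
t: 32.4
tool_pos: [473.1, -344.4, 110.0]
tcp_rot: [0.124, 0.696, -0.124, 0.696]
ft_force: [0.3, 0.5, -0.7]
grip_width: 29.3
```

Request:
{"api": "move_arm", "payload": {"plan": [[0.1, 0, 0, 0, 0, 0, 0], [0.1, 0.04, 0, 0, 0, 0, 0], [0.1, 0.07, 0, 0, 0, 0, 0], [0.1, 0.07, 0, 0, 0, 0, 0], [0.5, 0.07, 0, 0, 0, 0, 0]]}}

```text
t: 33.02
tool_pos: [474.7, -342.7, 41.1]
tcp_rot: [0.122, 0.696, -0.123, 0.697]
ft_force: [0.1, 0.3, 0.6]
grip_width: 35.3
```

Request:
{"api": "move_arm", "payload": {"plan": [[0.5, 0, 0, 0, 0, 0, 0], [0.5, 0, 0, 0, 0, 0, 0], [0.5, -0.04, 0, 0, 0, 0, 0], [0.6, -0.07, 0, 0, 0, 0, 0], [0.6, -0.07, 0.03, -0.022, 0, 0, 0]]}}

```text
t: 33.65
tool_pos: [465.9, -310.1, 114.9]
tcp_rot: [0.122, 0.693, -0.125, 0.699]
ft_force: [0.8, 1.2, -0.1]
grip_width: 56.7
```

Request:
{"api": "move_arm", "payload": {"plan": [[0.6, 0, 0.03, -0.022, 0, 0, 0], [0.6, 0, 0.065, -0.047, 0, 0, 0], [0.6, 0, 0.0835, -0.061, 0, 0, 0], [0.6, 0, 0.0835, -0.061, 0, 0, 0], [0.6, 0, 0.0835, -0.061, 0, 0, 0]]}}

```text
t: 34.28
tool_pos: [435.2, -208.6, 110.7]
tcp_rot: [0.123, 0.696, -0.123, 0.697]
ft_force: [0.0, -0.2, -0.6]
grip_width: 56.8
```

Run:
```python
from h import *
nav([(435,-208,24,20)])
c=arm.camera("scene");u,v=map(int,proj(c,(470,-290,20)));print(u,v)
cv2.imwrite("pics/g5.png",crop(c,u-50,v-50,100,100,6))
for p in((435,-208,10),): print(np.round((np.array(proj(c,p))-[u-50,v-50])*6))
```

```text
t 34.27 pos [ 435.2 -208.6  110.7] a 20.02 x [ 0.001 -0.001 -1.   ] F [ 0.  -0.2 -0.6] w 56.8 j [-0.56 -0.14  2.13 -0.    1.15 -1.78]
[ 435. -208.   24.   20.] -> [ 0.0867  0.0005 -0.0004] turn -0.0 dist 87
192 213
[441. 285.]
```

View pics/g5.png

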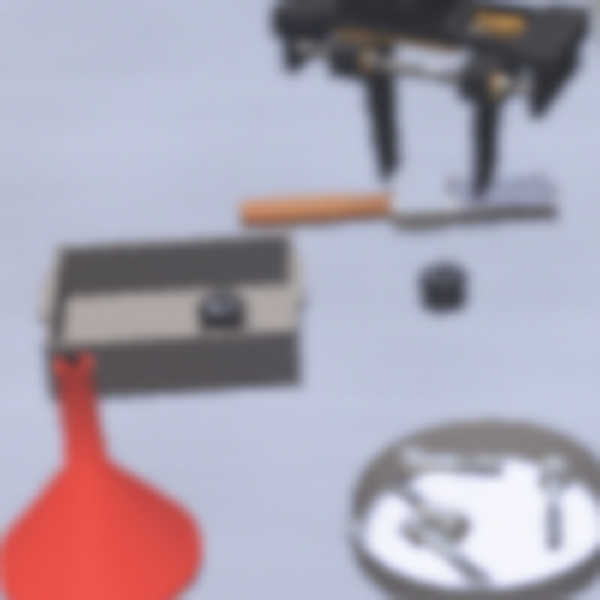

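Bushing 1 is in the tub (222,308), and bushing 2 is at (442,287) as predicted. Next I pick and place it.

Request:
{"api": "move_arm", "payload": {"plan": [[0.6, 0.03, 0, 0, 0, 0, 0], [0.6, 0.065, 0, 0, 0, 0, 0], [0.6, 0.086, 0, 0, 0, 0, 0], [0.6, 0.086, 0, 0, 0, 0, 0], [0.1, 0.086, 0, 0, 0, 0, 0]]}}

```text
t: 34.95
tool_pos: [434.9, -208.7, 24.0]
tcp_rot: [0.123, 0.696, -0.123, 0.696]
ft_force: [-0.1, -0.0, 0.3]
grip_width: 51.5
```

Request:
{"api": "move_arm", "payload": {"plan": [[0.1, 0, 0, 0, 0, 0, 0], [0.1, 0, 0, 0, 0, 0, 0], [0.1, 0, 0, 0, 0, 0, 0], [0.1, -0.04, 0, 0, 0, 0, 0], [0.1, -0.086, 0, 0, 0, 0, 0]]}}

```text
t: 35.58
tool_pos: [433.6, -207.2, 109.8]
tcp_rot: [0.123, 0.697, -0.122, 0.695]
ft_force: [1.5, -0.5, -0.5]
grip_width: 29.6
```

Request:
{"api": "move_arm", "payload": {"plan": [[0.1, 0, -0.04, 0.025, 0, 0, 0], [0.1, 0, -0.085, 0.054, 0, 0, 0], [0.1, 0, -0.13, 0.083, 0, 0, 0], [0.1, 0, -0.153, 0.097, 0, 0, 0], [0.1, 0, -0.153, 0.097, 0, 0, 0]]}}

```text
t: 36.2
tool_pos: [473.4, -386.3, 109.8]
tcp_rot: [0.124, 0.696, -0.124, 0.696]
ft_force: [0.1, 0.1, 0.0]
grip_width: 29.3
```

Run:
```python
from h import *
nav([(474,-385,42,20)])
```

```text
t 36.2 pos [ 473.4 -386.3  109.8] a 20.12 x [-0.  0. -1.] F [0.1 0.1 0. ] w 29.3 j [-0.77  0.15  1.85  0.    1.15 -1.99]
[ 474. -385.   42.   20.] -> [0.0678 0.0014 0.0002] turn -0.1 dist 68
```

Request:
{"api": "move_arm", "payload": {"plan": [[0.1, 0.03, 0, 0, 0, 0, 0], [0.1, 0.068, 0, 0, 0, 0, 0], [0.1, 0.068, 0, 0, 0, 0, 0], [0.5, 0.068, 0, 0, 0, 0, 0], [0.5, 0.068, 0, 0, 0, 0, 0]]}}

```text
t: 36.83
tool_pos: [474.6, -385.6, 44.4]
tcp_rot: [0.122, 0.695, -0.123, 0.697]
ft_force: [0.7, 0.2, 0.8]
grip_width: 44.0
```

Request:
{"api": "move_arm", "payload": {"plan": [[0.5, 0, 0, 0, 0, 0, 0], [0.5, -0.03, 0, 0, 0, 0, 0], [0.5, -0.08, 0, 0, 0, 0, 0], [0.5, -0.14, 0, 0, 0, 0, 0], [0.5, -0.19, 0, 0, 0, 0, 0]]}}

```text
t: 37.45
tool_pos: [473.7, -385.1, 235.5]
tcp_rot: [0.122, 0.695, -0.123, 0.697]
ft_force: [0.6, -0.3, -1.0]
grip_width: 47.7
```

Request:
{"api": "move_arm", "payload": {"plan": [[0.5, -0.03, 0, -0.04, 0, 0, 0], [0.5, -0.06, 0, -0.08, 0, 0, 0], [0.5, -0.06, 0, -0.11, 0, 0, 0], [0.5, -0.06, 0, -0.11, 0, 0, 0], [0.5, -0.06, 0, -0.11, 0, 0, 0]]}}

```text
t: 38.08
tool_pos: [370.4, -347.3, 292.1]
tcp_rot: [0.123, 0.696, -0.123, 0.697]
ft_force: [0.2, 0.3, -1.1]
grip_width: 47.5
```

Run:
```python
from h import *
st();detect()
t=arm.camera("top");c=arm.camera("scene")
A=crop(c,120,170,280,110,2.85)[:,:798]
B=crop(t,130,145,240,100,2.85)
C=np.zeros((600,800,3),np.uint8);C[:A.shape[0],:A.shape[1]]=A[:300];h=min(285,600-A.shape[0]);C[A.shape[0]:A.shape[0]+h,:B.shape[1]]=B[:h]
cv2.imwrite("pics/fin.png",C);print(A.shape,B.shape)
for n,a in dict(R=(.15,-.16),N=(-.15,-.16),c2=(-.15,.16)).items():
    k=knob((525.3,286.2,.092),*a)
    print(n,np.round((np.array(proj(t,k))-[130,145])*2.85+[0,A.shape[0]]),np.round((np.array(proj(c,k))-[120,170])*2.85))
```

```text
t 38.08 pos [ 370.4 -347.3  292.1] a 20.02 x [ 0.001 -0.    -1.   ] F [ 0.2  0.3 -1.1] w 47.5 j [-0.86 -0.23  1.89  0.    1.47 -2.08]
blob [323.4 211.9] n 40 pos [ 500.7 -292.6] axis a -91.9 sd [21.1  2.4]Traceback (most recent call last):
  File "<stdin>", line 6, in <module>
ValueError: could not broadcast input array from shape (300,798,3) into shape (314,798,3)
```

Run:
```python
from h import *
t=arm.camera("top");c=arm.camera("scene")
A=crop(c,120,175,280,100,2.85)[:285,:798];B=crop(t,130,145,240,100,2.85)[:285]
C=np.zeros((600,800,3),np.uint8);C[:285,:A.shape[1]]=A;C[300:300+B.shape[0],:B.shape[1]]=B
cv2.imwrite("pics/fin.png",C)
for n,a in dict(R=(.15,-.16),N=(-.15,-.16),c2=(-.15,.16)).items():
    k=knob((525.3,286.2,.092),*a)
    print(n,np.round((np.array(proj(t,k))-[130,145])*2.85+[0,300]),np.round((np.array(proj(c,k))-[120,175])*2.85))
```

```text
R [ 91. 422.] [661.  28.]
N [ 92. 464.] [648.   8.]
c2 [ 46. 468.] [688.   6.]
```

View pics/fin.png

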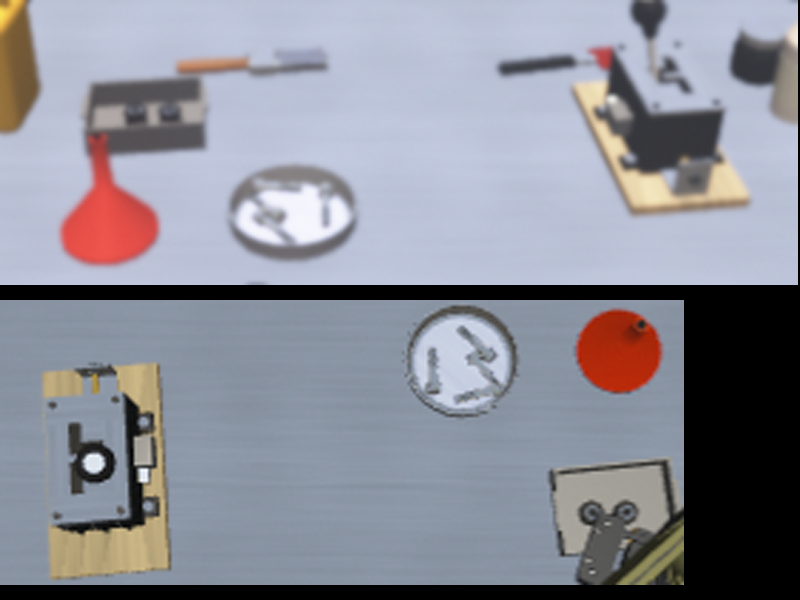

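The knob is at (94,461) in the top view, against (92,464) predicted for Neutral. Four bolts are in the dish and two bushings in the tub, so I'll hand in.

```bash
python3 -c "
from plant import arm
print(arm.job_done())"
```

```text
the job is handed in; nothing more can be done
None
```

The job is handed in after about 38 s of robot time. I worked the lever from Park to the end of Drive, back to the end of Park, then into Neutral, and left it there. All four bolts went into the steel dish and both bushings into the grey tub.

- **Lever:** in the slots the wrist force stayed within about 6 N. It rose to about 10 N at the Drive stop and 15 N at the Park stop. The Drive stop came about 9 mm at the knob past the given rest position, somewhat more than the stated play.
- **Neutral:** in the last picture the knob is about 1 pixel (about 3 mm) from where Neutral should put it.
- **Bolts and bushings:** in the last views four bolts lie in the dish and two bushings stand in the tub. None are left in the work area, and I saw no third bushing. Two of the bolts rest against each other in the dish.
- **Other things:** the wiper arm, degreaser and jug were out of or at the edge of the final pictures, so I did not check them at the end. The arm never worked close to them. The funnel, scraper, brush and grease jar look undisturbed.
- **Robot:** it stands clear above the tub. No picture showed anything knocked aside, no hold was lost, and no check failed.

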